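Set up the sauce station

ROBOT

A 6-joint arm with a two-finger parallel gripper is mounted at the origin on the work surface. World frame = base frame: x ahead of the robot, y to its left, z up, the work surface at z = 0. Lengths are in m, angles in rad, forces in N, time in s.
With the tool pointing down it reaches from about 0.35 to 0.975 m from the base axis. Payload 4.9 kg.
Tool frame: the origin (TCP) lies between the finger pads; the fingertips stand 25 mm ahead of it and the grasp point (between the pads) lies 6 mm ahead of it (manip.tcp_to_tips is the z of the fingertips in the tool frame, in m); z points along the fingers, y is the line along which they close (so a half turn about z gives the same grasp; the last joint's range is limited). The gripper opens to 85 mm and grips with 20 to 120 N. Pads are 22 mm wide; open, the fingers measure 114 mm over their backs; the gripper's body (76 mm by 85 mm) begins 54 mm behind the grasp point. The pads swing forward as they close: fully open they stand 13 mm farther back than shut.
Start: joints at [1.128, 0.053, 1.613, -0, 1.476, -0.119], TCP at [0.199, 0.593, 0.256] pointing down, gripper open.
Joint ranges: [-3.01, 3.01], [-1.01, 2.22], [0.06, 2.58], [-1.02, 4.17], [0.09, 2.62], [-3.14, 3.14]. Speed limits (rad/s): [2.57, 2.57, 3.14, 3.14, 3.14, 3.14].

INTERFACE

Orientations are given as a unit quaternion [w, x, y, z].
In Python, from plant import manip gives the robot as it stands. The module is installed in compiled form; this text tells all that it offers.
- The arm moves only by the tool arm_command, never from a script. Its argument "moves" is a list of rows, each a list of 3 entries, a list of its own where there are three numbers: the opening, from -1 (shut) to 1 (fully open), then the shift along the tool's x, y, z in units of 0.15 m (1.0 is 0.15 m), then the turn about the tool's z in units of 2 pi rad (1.0 is 2 pi rad). A call has 1 to 20 rows; each row is the pose to reach, as a shift and turn from the pose commanded when the call began, along the tool's axes at that moment, turning the shorter way round; what a row does not reach only later rows make up. A row lasts 1/12 s, in which the tool goes at most 41.7 mm and 7.16 degrees, less where a joint would pass 70% of its speed; a pose out of reach is approached as far as the arm can. A call with a number of a shift or a turn outside -1 to 1 is refused whole. A call with a gripper value outside its range is refused whole. The fingers move at their own pace and stop on an object; the grip force is fixed at half the most. Time passes only in rows, so rows that repeat a pose let the fingers close. It gives the time, the measured TCP pose, the force, the opening and the grip force at its end, in the units of the state.
- manip.state(): the state, without advancing time (a new reading comes with each control period).
- manip.grab_frame(name): name is "scene" or "top" or "wrist"; returns a dict with "frame" (420x560x3 uint8, red, green, blue), "fx", "fy", "cx", "cy" (pixels), "R" (3x3) and "t" (3): a world point X has camera coordinates R X + t. Camera axes: x right, y down, z forward; pixel columns grow to the right and rows downward; lengths in m; the calibration is good to about 2 mm. The wrist camera is an equidistant fisheye: a pixel r from the principal point sees the ray r / f radians off the axis. A picture is of the moment at which its call begins. There is no depth.
- manip.job_done(): hands the job in; it is judged then, once.
Trained networks look in a picture, given as the dict that the camera call returned (one of the last four; its "shot" number tells which), for a name from the list of things; names that differ only in an ending like _2 or _b are one class to them, and where a whole thing is asked for, a point or a joint stands for the part that bears it (a point fixed in the world has none). Each returns a list of dicts, best first, with "confidence" (0 to 1); they miss things now and then, are a little off and sometimes report something else, mostly with a low value. They report only what shows in the picture. A call takes as long as a camera call.
- manip.search_frame(picture, target): "extent" ([left, top, right, bottom] in pixels, round what is visible of it).
The state is a dict: "time": time; "joint_pos": joint angles; "joint_vel": joint speeds; "joint_efforts": joint torques, N m; "tool_pos": TCP position; "tool_rot": TCP orientation; "contact_force": force on the tool from outside, world axes, zero at the start; "ft_torque": the same for the moment, N m; "gripper_width": opening from 0.0 (shut) to 1.0 (fully open); "grasp_force": force on a finger pad.
Only numpy, scipy, OpenCV 4.12 (cv2) and the standard library are available. Lean on these libraries where they do the work, as an engineer would, in place of code of your own. Each camera call takes 0.05 s, during which the arm holds its last target. There are 200 camera calls.

TASK

Set up the sauce station on the white mat: stand the steel pot in the middle of the round pad with its lid centred on top, stand the squeeze bottle in the middle of the square pad, and stand the shaker on the mat midway between the two pads. Stand the jar on the mat straight behind the bottle, square to the mat (behind is the side away from the robot), with a gap of about 4 cm between bottle and jar. Leave everything upright, and leave the mug where it is.

Things in the scene. Friction and masses are not known exactly. Their poses are not given: they have to be found in the camera images.
- pot: open round stainless-steel sauce pot, straight sided, 60 mm outside diameter, 60 mm tall, 3 mm wall, about 0.2 kg, loose, upright on the table at the start. Origin: centre of its underside; z up.
- lid: flat round dark-steel lid of the pot, disc 72 mm diameter and 4 mm thick with an upright black knob 18 mm in diameter and 24 mm tall on its centre (28 mm tall in all), no rim beneath, about 0.08 kg, loose, lying knob up on the table. Origin: centre of its underside; z up.
- bottle: squeeze bottle, clear rigid plastic cylinder 52 mm in diameter and 100 mm tall with a white pointed nozzle above (128 mm in all), about 0.25 kg, loose, upright on the table. Origin: centre of its underside; z up.
- shaker: white ceramic salt shaker with a domed steel top, 43 mm in diameter, 85 mm tall (the ceramic part 42 mm in diameter up to 62 mm), about 0.15 kg, loose, upright on the table. Origin: centre of its underside; z up.
- jar: small amber glass jar with a blank paper band and a dark steel cap, 56 mm in diameter, 74 mm tall (glass up to 58 mm), about 0.28 kg, loose, upright on the table. Origin: centre of its underside; z up.
- mug: white ceramic mug with a handle, 76 mm in diameter, 85 mm tall, loose, to be left alone. Origin: centre of its underside; z up.
- mat: flat white plastic station mat, 220 x 290 mm, 3 mm thick, fixed on the table. Origin: on the underside (table height), at the midpoint between the two pads (60 mm from the mat's edge nearest the robot, 160 mm from the far edge, midway along its 290 mm length). x points across the mat, away from the robot (within 0.25 rad of world x); y along its length, to the left; z up.
- pad_round: flat round black rubber pad, 84 mm diameter, 4 mm thick, fixed on top of the mat (its top is 7 mm above the table), 100 mm to the left or right of the mat's origin. Origin: centre of its underside, 3 mm above the table; axes as the mat's.
- pad_square: flat square black rubber pad, 82 x 82 mm, 4 mm thick, fixed on top of the mat (its top is 7 mm above the table), 100 mm to the other side of the mat's origin. Origin: centre of its underside, 3 mm above the table; axes as the mat's.

How it is judged:
By the outcome, as a careful person would: the job done as asked, in the order asked, and still so for the second after the job is handed in, with the robot touching nothing.
It also fails if it takes over 136 s, if anything falls off the work surface, if the arm or the gripper's body presses on something with over 40 N, if the wrist force passes 120 N, or if a joint passes its speed limit or range.

## Working session

There is one attempt and no reset: what is moved stays moved. The work goes in short steps, Python scripts to look and compute and a tool call to move; the robot and the scene stay as the last step left them, time stands still between calls to the robot, and variables do not carry over. Pictures are saved under pics/ and viewed, at most 14 in all, crops included, and the job is handed in when it is done.

Besides the shell and the picture viewer there is one more tool, called after "Call:" as name([rows], argument=value, ...), one row to a line, values as JSON. arm_command: Moves the arm, as the interface text tells. Shifts and turns lie within -1 to 1; 1 stands for 0.15 m of shift or 2 pi rad of turn. Its arguments: {"type":"object","properties":{"moves":{"type":"array"}},"required":["moves"]}

```bash
mkdir -p pics
cat > h.py <<'E'
import numpy as np, cv2
from plant import manip
def grab(n,save=None):
    p=manip.grab_frame(n)
    if save: cv2.imwrite('pics/'+save,cv2.cvtColor(p['frame'],cv2.COLOR_RGB2BGR))
    return p
def w(p,u,v,z,fish=False):
    x=np.array([(u-p['cx'])/p['fx'],(v-p['cy'])/p['fy']])
    if fish:
        r=np.hypot(*x); d=np.array([*(x/r*np.sin(r)),np.cos(r)]) if r>0 else np.array([0,0,1.])
    else: d=np.array([*x,1.])
    R=np.array(p['R']);c=-R.T@np.array(p['t']);d=R.T@d
    return c+d*(z-c[2])/d[2]
def proj(p,X):
    q=np.array(p['R'])@np.array(X)+np.array(p['t']);return q[0]/q[2]*p['fx']+p['cx'],q[1]/q[2]*p['fy']+p['cy']
E
python3 - <<'E'
from h import *
print(manip.state())
T=['pot','lid','bottle','shaker','jar','mug','mat','pad_round','pad_square']
for n in ['scene','top']:
    p=grab(n,n+'0.png')
    print(n,p['fx'],p['cx'],p['cy'],(-np.array(p['R']).T@np.array(p['t'])).round(3),np.array(p['R']).round(3).tolist())
    for t in T: print(t,[(np.round(d['extent'],1).tolist(),round(d['confidence'],2)) for d in manip.search_frame(p,t)[:2]])
E
```

```text
{'time': 0.0, 'joint_pos': array([ 1.12802571e+00,  5.33688419e-02,  1.61427821e+00,  2.53731836e-05,
        1.47601419e+00, -1.18979289e-01]), 'joint_vel': array([-0.00013311,  0.00132497,  0.00154436,  0.00086276,  0.00131196,
       -0.00016208]), 'joint_efforts': array([-2.11911254e-03, -3.93704474e+01, -3.70159328e+01, -3.19015207e-04,
        7.24654034e-03,  1.00346713e-05]), 'tool_pos': array([0.19858801, 0.59201176, 0.25506498]), 'tool_rot': array([-2.98836014e-04,  1.61190483e-01,  9.86922772e-01, -9.90262451e-04]), 'contact_force': array([-0.42310113, -0.1998167 , -0.45267649]), 'ft_torque': array([-0.00864784, -0.00743006,  0.02300662]), 'grasp_force': 0.0, 'gripper_width': 1.0014101019988597}
scene 507.69922600909666 275.38709019915166 215.59380512931628 [0.991 0.314 0.914] [[-0.495, 0.869, -0.009], [0.72, 0.405, -0.563], [-0.485, -0.286, -0.826]]
pot [([407.8, 198.5, 443.4, 241.1], 0.96)]
lid [([183.3, 121.2, 213.7, 144.4], 0.97), ([408.7, 197.0, 444.8, 243.8], 0.64)]
bottle [([426.6, 266.6, 471.1, 314.8], 0.73)]
shaker [([380.7, 312.9, 410.2, 349.4], 0.87)]
jar [([122
[... 229 characters left out ...]
.8, 316.8, 278.6], 0.68), ([198.3, 189.1, 238.9, 221.1], 0.17)]
top 431.83162131798605 273.2669039365016 205.05860846344333 [0.387 0.017 1.05 ] [[0.024, -0.999, 0.035], [-0.996, -0.027, -0.091], [0.092, -0.032, -0.995]]
pot [([124.2, 255.9, 155.4, 281.2], 0.62)]
lid [([370.7, 259.0, 401.8, 289.3], 0.55)]
bottle [([79.1, 185.7, 118.4, 209.4], 0.58)]
shaker [([114.4, 145.5, 140.8, 167.9], 0.75)]
jar [([399.2, 202.3, 434.1, 226.3], 0.92)]
mug [([375.4, 127.1, 419.5, 176.5], 0.92), ([218.3, 166.6, 256.4, 206.3], 0.17)]
mat [([215.1, 120.8, 348.0, 229.7], 0.77), ([219.4, 169.3, 255.0, 207.2], 0.22)]
pad_round [([299.9, 185.6, 335.8, 219.2], 0.66)]
pad_square [([218.7, 169.1, 257.0, 205.1], 0.62)]
```

```bash
python3 -c "
import cv2
for n in ['top','scene']:
    a=cv2.imread('pics/%s0.png'%n); cv2.imwrite('pics/%s0b.png'%n,cv2.resize(a,(800,600),interpolation=cv2.INTER_CUBIC))"
```

```text
(no output)
```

View pics/top0b.png

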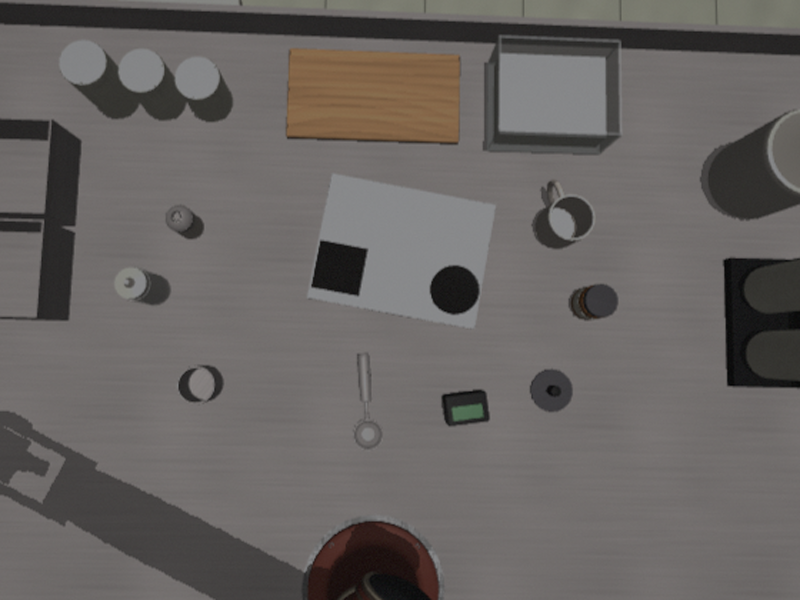

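View pics/scene0b.png

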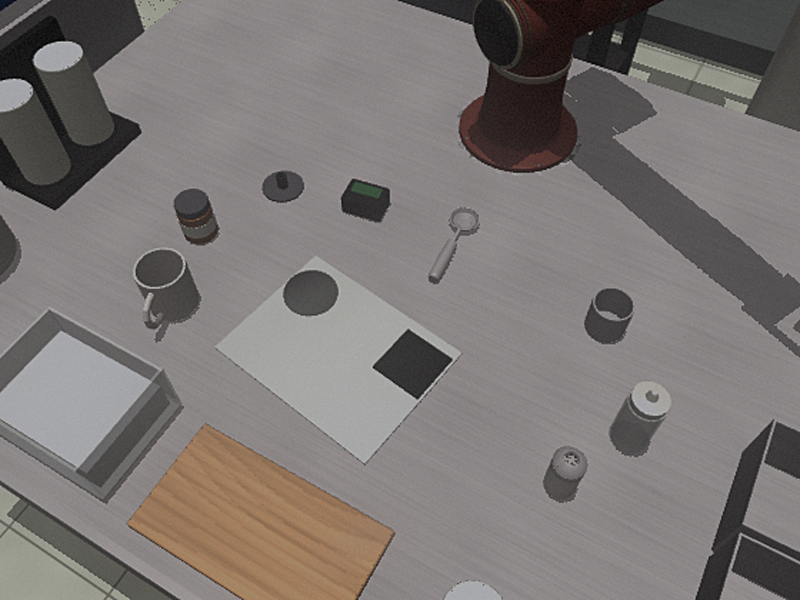

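The top view (800-px scale) shows the pot at (200,384), bottle at (132,285), shaker at (180,218), jar at (597,301) and lid at (552,390). The mug is at (572,218), the square pad at (339,268) on the left, and the round pad at (454,289) on the right. The scene view agrees.

```bash
cat > meas.py <<'E'
from h import *
from scipy.optimize import least_squares
a=np.linspace(0,2*np.pi,72,endpoint=False)
ring=lambda r,z:np.c_[r*np.cos(a),r*np.sin(a),0*a+z]
O={'pot':[(30,0),(30,60)],'lid':[(36,0),(36,4),(9,28)],'bottle':[(26,0),(26,100),(3,128)],'shaker':[(21,0),(21,62),(21.5,66),(4,85)],'jar':[(28,0),(28,74)],'mug':[(38,0),(38,85)]}
O={k:np.vstack([ring(r/1e3,z/1e3) for r,z in v]) for k,v in O.items()}
def pts(p,X):
    q=X@np.array(p['R']).T+np.array(p['t'])
    return q[:,:2]/q[:,2:]*[p['fx'],p['fy']]+[p['cx'],p['cy']]
def box(p,X):
    u=pts(p,X);return np.r_[u.min(0),u.max(0)]
def fit(ps,boxes,name,x0,z0=0):
    f=lambda x:np.concatenate([box(p,O[name]+[x[0],x[1],z0])-b for p,b in zip(ps,boxes)])
    s=least_squares(f,x0,loss='soft_l1',diff_step=1e-4);return s.x,f(s.x)
def matxf(m,X): 
    c,s=np.cos(m[2]),np.sin(m[2]);X=np.array(X,float)
    return np.c_[m[0]+c*X[:,0]-s*X[:,1],m[1]+s*X[:,0]+c*X[:,1],X[:,2]]
E
python3 - <<'E'
from meas import *
ps=[grab('scene'),grab('top')]
for n,g in dict(pot=(.3,.3),lid=(.25,-.27),bottle=(.45,.4),shaker=(.5,.3),jar=(.4,-.3)).items():
    bs=[]
    for p in ps:
        d=manip.search_frame(p,n); bs.append(np.array(d[0]['extent']))
    x,r=fit(ps,bs,n,g); x2,_=fit(ps[:1],bs[:1],n,g); x3,_=fit(ps[1:],bs[1:],n,g)
    print(n,x.round(4),'scene',x2.round(4),'top',x3.round(4),r.round(1))
# mat corners
C=[[-.06,-.145,.003],[-.06,.145,.003],[.16,.145,.003],[.16,-.145,.003]]
def corners(p,b):
    g=cv2.cvtColor(p['frame'],cv2.COLOR_RGB2GRAY); l,t,r,bt=[int(v) for v in b]
    m=np.zeros_like(g); sub=g[t-6:bt+6,l-6:r+6]
    th,bw=cv2.threshold(cv2.GaussianBlur(sub,(3,3),0),0,255,cv2.THRESH_BINARY+cv2.THRESH_OTSU)
    # pads dark: use table/mat midpoint
    tab=np.median(g[t-12:t-6,l-12:l-6]); mat=np.percentile(sub,85); bw=((cv2.GaussianBlur(sub,(3,3),0)>(tab+mat)/2)*255).astype('uint8')
    cs,_=cv2.findContours(bw,cv2.RETR_EXTERNAL,cv2.CHAIN_APPROX_NONE); c=max(cs,key=cv2.contourArea)
    h=cv2.convexHull(c); q=cv2.approxPolyDP(h,6,True)[:,0]+[l-6,t-6]
    return q.astype(float),tab,mat
Q=[]
for p,b in zip(ps,[[151,178,323,324],[215,121,348,230]]):
    q,tab,mat=corners(p,b); print(q.tolist(),tab,mat); Q.append(q)
def f(m,idx=(0,1)):
    o=[]
    for i in idx:
        u=pts(ps[i],matxf(m,C)); q=Q[i]
        o+= [ (np.array(min(q,key=lambda c:np.hypot(*(c-k))))-k) for k in u]
    return np.concatenate(o)
for idx in [(0,1),(0,),(1,)]:
    s=least_squares(f,[.4,0,-.15],args=(idx,),loss='soft_l1',diff_step=1e-4); print(idx,s.x.round(4),f(s.x,idx).round(1))
# pads from detector
for n in ['pad_round','pad_square']:
    for p in ps:
        b=manip.search_frame(p,n)[0]['extent']; print(n,w(p,(b[0]+b[2])/2,(b[1]+b[3])/2,.007).round(4))
print(manip.tcp_to_tips)
E
```

```text
pot [0.3262 0.288 ] scene [0.3271 0.2886] top [0.3261 0.2879] [ 1.6  3.6 -1.6 -2.4 -0.4 -0.5  0.3  0.4]
lid [ 0.3234 -0.2923] scene [ 0.3272 -0.2869] top [ 0.3236 -0.2961] [-0.5 -3.8 -1.3 -0.1 -0.5 -0.8 -2.5  0.9]
bottle [0.4796 0.381 ] scene [0.4799 0.3839] top [0.4762 0.3774] [-4.3 -1.9  0.1 -0.  -0.6 -2.9 -2.7  0.4]
shaker [0.5847 0.3242] scene [0.5859 0.3218] top [0.5837 0.3287] [ 2.5  0.4  0.6 -0.2  2.   0.1  1.9 -0.8]
jar [ 0.4701 -0.3531] scene [ 0.4766 -0.347 ] top [ 0.4667 -0.355 ] [ 0.2 -3.4 -1.  -2.3 -0.3 -2.7 -1.3 -0. ]
[[328.0, 172.0], [328.0, 329.0], [145.0, 329.0], [145.0, 172.0]] 51.5 166.0
[[233.0, 122.0], [346.0, 144.0], [330.0, 229.0], [215.0, 207.0]] 113.0 137.0
(0, 1) [ 0.5061 -0.0284 -0.1507] [-75.7  -5.3   3.8 -72.1  70.7   6.6  -5.9 -70.   -2.4  -1.5   0.1  -2.5
   1.6  -0.2  -0.6   0.9]
(0,) [ 0.5687 -0.003   0.5163] [-35.4 -58.3  11.6 -57.8   6.5   0.9 -22.9   0.7]
(1,) [ 0.5084 -0.0267 -0.1698] [-1.  -1.6  1.1 -0.4  0.8  1.6 -0.9  0.5]
pad_round [ 0.4945 -0.1227  0.007 ]
pad_round [ 0.4861 -0.1281  0.007 ]
pad_square [0.5293 0.0776 0.007 ]
pad_square [0.5215 0.071  0.007 ]
0.025
```

```bash
cat >> meas.py <<'E'
from scipy.spatial.transform import Rotation as Ro
def plan(x,y,z,yaw=None):
    s=manip.state(); q=s['tool_rot']; R=Ro.from_quat([q[1],q[2],q[3],q[0]]).as_matrix()
    d=R.T@(np.array([x,y,z])-s['tool_pos'])/.15
    cur=np.arctan2(R[1,1],R[0,1]); t=0
    if yaw is not None: t=-((yaw-cur+np.pi/2)%np.pi-np.pi/2)/(2*np.pi)
    print('shift',d.round(3),'turn',round(t,4),'| tcp',s['tool_pos'].round(4),'yawdeg',round(np.degrees(cur),2),'t',round(s['time'],2),'w',round(s['gripper_width'],3),'F',s['contact_force'].round(1),'g',round(float(s['grasp_force']),1))
E
python3 - <<'E'
from meas import *
plan(.326,.288,.2,np.pi/2-.170)
p=grab('wrist');print(p['fx'],p['cx'],p['cy'],(-np.array(p['R']).T@np.array(p['t'])).round(3),np.array(p['R']).round(2).tolist())
E
```

```text
shift [-1.45  -1.655  0.375] turn -0.0245 | tcp [0.1988 0.5925 0.2563] yawdeg 71.45 t 1.8 w 0.998 F [-0.3 -0.4 -0.1] g 0.0
325.19226210127806 273.7149641198442 207.44797916421567 [0.119 0.62  0.375] [[0.32, 0.95, -0.0], [0.9, -0.3, 0.33], [0.31, -0.1, -0.94]]
```

Call:
arm_command([
  [1, [-0.4, -0.45, 0], -0.0245],
  [1, [-0.8, -0.9, 0], -0.0245],
  [1, [-0.8, -0.9, 0], -0.0245],
  [1, [-0.8, -0.9, 0], -0.0245],
  [1, [-0.8, -0.9, 0], -0.0245],
  [1, [-0.8, -0.9, 0], -0.0245],
  [1, [-0.8, -0.9, 0], -0.0245],
])

```text
time: 2.43
tool_pos: [0.2699, 0.4263, 0.2567]
tool_rot: [0.0, 0.086, 0.996, 0.001]
contact_force: [-0.3, -0.0, -0.1]
gripper_width: 0.999
grasp_force: 0.0
```

Run:
```python
from meas import *
plan(.326,.288,.2,np.pi/2-.170)
```

```text
shift [-0.526 -0.845  0.377] turn -0.0002 | tcp [0.2699 0.4263 0.2567] yawdeg 80.18 t 2.43 w 0.999 F [-0.3 -0.  -0.1] g 0.0
```

Call:
arm_command([
  [1, [-0.25, -0.4, 0.15], 0],
  [1, [-0.53, -0.84, 0.38], 0],
  [1, [-0.53, -0.84, 0.38], 0],
  [1, [-0.53, -0.84, 0.38], 0],
  [1, [-0.53, -0.84, 0.38], 0],
  [1, [-0.53, -0.84, 0.38], 0],
  [1, [-0.53, -0.84, 0.38], 0],
])

```text
time: 3.02
tool_pos: [0.3268, 0.2899, 0.1999]
tool_rot: [0.0, 0.084, 0.996, 0.001]
contact_force: [-0.6, 0.0, 0.1]
gripper_width: 1.001
grasp_force: 0.0
```

```bash
python3 - <<'E'
from meas import *
plan(.326,.288,.05,np.pi/2-.170)
p=grab('wrist','w1.png')
print([d for d in manip.search_frame(p,'pot')])
# predicted silhouette for current estimate
def fpts(p,X):
    q=X@np.array(p['R']).T+np.array(p['t']); r=np.hypot(q[:,0],q[:,1]); th=np.arctan2(r,q[:,2])
    return q[:,:2]/r[:,None]*th[:,None]*[p['fx'],p['fy']]+[p['cx'],p['cy']]
u=fpts(p,O['pot']+[.3262,.288,0]); print(u.min(0),u.max(0))
im=cv2.cvtColor(p['frame'],cv2.COLOR_RGB2BGR)
for a_ in u: cv2.circle(im,tuple(int(v) for v in a_),0,(0,255,0),-1)
cv2.imwrite('pics/w1o.png',im)
E
cat >> meas.py <<'E'
def fpts(p,X):
    q=X@np.array(p['R']).T+np.array(p['t']); r=np.hypot(q[:,0],q[:,1]); th=np.arctan2(r,q[:,2])
    return q[:,:2]/r[:,None]*th[:,None]*[p['fx'],p['fy']]+[p['cx'],p['cy']]
E
```

```text
shift [ 0.004 -0.015  0.999] turn 0.0002 | tcp [0.3268 0.2899 0.1999] yawdeg 80.32 t 3.02 w 1.001 F [-0.6  0.   0.1] g 0.0
[{'extent': [233.3, 154.3, 304.4, 236.7], 'confidence': 0.72}]
[235.27770508 154.01804757] [306.77319522 234.52503815]
```

View pics/w1o.png

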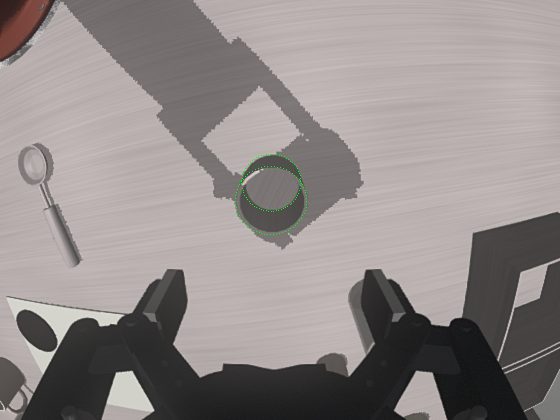

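The wrist view shows the pot at about (269,195), inside its projected outline to within 2 px, so I'll descend and grip.

Call:
arm_command([
  [1, [0.0, -0.01, 0.2], 0],
  [1, [0.0, -0.02, 0.47], 0],
  [1, [0.0, -0.02, 0.7], 0],
  [1, [0.0, -0.02, 0.9], 0],
  [1, [0.0, -0.02, 1.0], 0],
  [1, [0.0, -0.02, 1.0], 0],
])

```text
time: 3.62
tool_pos: [0.3232, 0.2853, 0.0456]
tool_rot: [-0.003, 0.084, 0.996, -0.002]
contact_force: [-1.3, 0.6, -1.0]
gripper_width: 0.999
grasp_force: 0.0
```

Call:
arm_command([
  [1, [0, 0, 0.06], 0],
  [1, [0, 0, 0.06], 0],
  [-1, [0, 0, 0.06], 0],
  [-1, [0, 0, 0.06], 0],
  [-1, [0, 0, 0.06], 0],
  [-1, [0, 0, 0.06], 0],
  [-1, [0, 0, 0.06], 0],
  [-1, [0, 0, 0.06], 0],
])

```text
time: 4.28
tool_pos: [0.3278, 0.2869, 0.0424]
tool_rot: [0.002, 0.085, 0.996, 0.001]
contact_force: [0.3, 1.6, 6.6]
gripper_width: 0.687
grasp_force: 65.3
```

Run:
```python
from meas import *
m=(.508,-.027,-.170)
plan(*matxf(m,[[0,-.1,.15]])[0],np.pi/2-.170)
```

```text
shift [-1.54  -2.523 -0.721] turn -0.0 | tcp [0.3278 0.2869 0.0424] yawdeg 80.26 t 4.28 w 0.687 F [0.3 1.6 6.6] g 65.3
```

Call:
arm_command([
  [-1, [0, 0, -0.1], 0],
  [-1, [0, 0, -0.3], 0],
  [-1, [-0.1, -0.2, -0.5], 0],
  [-1, [-0.2, -0.4, -0.7], 0],
  [-1, [-0.3, -0.6, -0.72], 0],
  [-1, [-0.4, -0.8, -0.72], 0],
  [-1, [-0.5, -0.9, -0.72], 0],
  [-1, [-0.5, -0.9, -0.72], 0],
])

```text
time: 4.95
tool_pos: [0.3786, 0.1372, 0.1487]
tool_rot: [0.001, 0.087, 0.996, -0.001]
contact_force: [0.9, 1.2, -2.4]
gripper_width: 0.696
grasp_force: 66.0
```

Call:
arm_command([
  [-1, [-0.13, -0.2, 0], 0],
  [-1, [-0.26, -0.4, 0], 0],
  [-1, [-0.39, -0.6, 0], 0],
  [-1, [-0.47, -0.73, 0], 0],
  [-1, [-0.52, -0.8, 0], 0],
  [-1, [-0.52, -0.82, 0], 0],
  [-1, [-0.52, -0.82, 0], 0],
  [-1, [-0.52, -0.82, 0], 0],
])

```text
time: 5.62
tool_pos: [0.4327, 0.0064, 0.1477]
tool_rot: [-0.001, 0.085, 0.996, 0.0]
contact_force: [-0.4, 0.2, -2.8]
gripper_width: 0.69
grasp_force: 66.3
```

Run:
```python
from meas import *
m=(.508,-.027,-.170)
plan(*matxf(m,[[0,-.1,.15]])[0],np.pi/2-.170)
p=grab('wrist','w2.png')
im=cv2.cvtColor(p['frame'],cv2.COLOR_RGB2BGR)
sq=[[x,y+.1,.007] for x in (-.041,.041) for y in (-.041,.041)]
C=[[-.06,-.145,.003],[-.06,.145,.003],[.16,.145,.003],[.16,-.145,.003]]
R=ring(.042,.007)+[0,-.1,0]
for col,X in (((0,255,0),np.vstack([sq,C])),((0,0,255),R)):
    for a_ in fpts(p,matxf(m,X)):
        if abs(a_).max()<2000: cv2.circle(im,tuple(int(round(v)) for v in a_),1,col,-1)
# pot in grip
s=manip.state(); 
for a_ in fpts(p,O['pot']+np.r_[s['tool_pos'][:2],s['tool_pos'][2]-.0424]): cv2.circle(im,tuple(int(round(v)) for v in a_),0,(255,0,0),-1)
cv2.imwrite('pics/w2o.png',im)
```

```text
shift [-0.532 -0.801 -0.016] turn 0.0001 | tcp [0.4327 0.0064 0.1477] yawdeg 80.29 t 5.62 w 0.69 F [-0.4  0.2 -2.8] g 66.3
```

View pics/w2o.png

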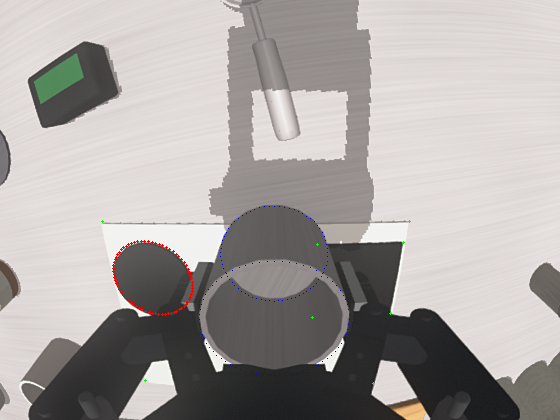

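The mat and pad outlines land on the picture: near mat edge at row 222, round pad centre at (153,278), square pad corner at (403,242). The pot sits centred in the grip.

Call:
arm_command([
  [-1, [-0.13, -0.2, 0], 0],
  [-1, [-0.26, -0.4, 0], 0],
  [-1, [-0.39, -0.6, 0.1], 0],
  [-1, [-0.47, -0.73, 0.2], 0],
  [-1, [-0.53, -0.8, 0.3], 0],
  [-1, [-0.53, -0.8, 0.4], 0],
  [-1, [-0.53, -0.8, 0.4], 0],
  [-1, [-0.53, -0.8, 0.4], 0],
  [-1, [-0.53, -0.8, 0.4], 0],
])

```text
time: 6.42
tool_pos: [0.4917, -0.1252, 0.089]
tool_rot: [0.0, 0.084, 0.996, -0.0]
contact_force: [0.6, -1.3, -1.8]
gripper_width: 0.69
grasp_force: 66.4
```

Run:
```python
from meas import *
m=(.508,-.027,-.170)
plan(*matxf(m,[[0,-.1,.0496]])[0],np.pi/2-.170)
```

```text
shift [ 0.004 -0.003  0.262] turn 0.0003 | tcp [ 0.4917 -0.1252  0.089 ] yawdeg 80.36 t 6.42 w 0.69 F [ 0.6 -1.3 -1.8] g 66.4
```

Call:
arm_command([
  [-1, [0, 0, 0.08], 0],
  [-1, [0, 0, 0.16], 0],
  [-1, [0, 0, 0.22], 0],
  [-1, [0, 0, 0.25], 0],
  [-1, [0, 0, 0.26], 0],
  [-1, [0, 0, 0.26], 0],
  [-1, [0, 0, 0.26], 0],
])

```text
time: 7.0
tool_pos: [0.4914, -0.1259, 0.0495]
tool_rot: [-0.0, 0.085, 0.996, 0.0]
contact_force: [-2.4, 1.0, 4.3]
gripper_width: 0.693
grasp_force: 66.8
```

Run:
```python
from meas import *
m=(.508,-.027,-.170)
plan(*matxf(m,[[0,-.1,.0494]])[0],np.pi/2-.170)
```

```text
shift [0.002 0.002 0.001] turn 0.0 | tcp [ 0.4914 -0.1259  0.0495] yawdeg 80.28 t 7.0 w 0.693 F [-2.4  1.   4.3] g 66.8
```

Call:
arm_command([
  [1, [0, 0, 0], 0],
  [1, [0, 0, 0], 0],
  [1, [0, 0, 0], 0],
  [1, [0, 0, 0], 0],
  [1, [0, 0, -0.15], 0],
  [1, [0, 0, -0.4], 0],
  [1, [0, 0, -0.65], 0],
  [1, [0, 0, -0.8], 0],
  [1, [0, 0, -0.8], 0],
  [1, [0, 0, -0.8], 0],
])

```text
time: 7.83
tool_pos: [0.4926, -0.1266, 0.1714]
tool_rot: [0.002, 0.085, 0.996, -0.001]
contact_force: [-0.5, -0.6, -0.6]
gripper_width: 0.999
grasp_force: 0.0
```

Run:
```python
from meas import *
plan(.325,-.291,.17,np.pi/2-.170)
ps=[grab('scene'),grab('top')]
b=[np.array(manip.search_frame(p,'pot')[0]['extent']) for p in ps]
x,r=fit(ps,b,'pot',(.49,-.125),.007);print(x,r.round(1),matxf((.508,-.027,-.17),[[0,-.1,0]]))
```

```text
shift [ 0.916 -1.269  0.007] turn 0.0 | tcp [ 0.4926 -0.1266  0.1714] yawdeg 80.27 t 7.83 w 0.999 F [-0.5 -0.6 -0.6] g 0.0
[ 0.48506703 -0.1292202 ] [ -0.8   1.7   1.1  -3.1  -6.2 -10.3   3.8   2.2] [[ 0.49108177 -0.12555848  0.        ]]
```

Call:
arm_command([
  [1, [0.2, -0.25, 0], 0],
  [1, [0.4, -0.5, 0], 0],
  [1, [0.5, -0.7, 0], 0],
  [1, [0.5, -0.7, 0], 0],
  [1, [0.5, -0.7, 0], 0],
  [1, [0.5, -0.7, 0], 0],
])

```text
time: 8.53
tool_pos: [0.3994, -0.2166, 0.1682]
tool_rot: [-0.001, 0.085, 0.996, 0.001]
contact_force: [-0.0, 0.6, 0.6]
gripper_width: 1.003
grasp_force: 0.0
```

Call:
arm_command([
  [1, [0.2, -0.25, 0], 0],
  [1, [0.4, -0.5, 0], 0],
  [1, [0.42, -0.57, 0], 0],
  [1, [0.42, -0.57, 0], 0],
  [1, [0.42, -0.57, 0], 0],
  [1, [0.42, -0.57, 0], 0],
  [1, [0.42, -0.57, 0], 0],
])

```text
time: 9.12
tool_pos: [0.3242, -0.2894, 0.169]
tool_rot: [-0.0, 0.084, 0.996, 0.0]
contact_force: [0.8, -0.7, 0.4]
gripper_width: 0.999
grasp_force: 0.0
```

```bash
cat >> meas.py <<'E'
def wfit(p,name,x0,z0=0,pic=None):
    "fit position from wrist box; draw outline"
    b=np.array(manip.search_frame(p,name)[0]['extent'])
    f=lambda x:(lambda u:np.r_[u.min(0),u.max(0)]-b)(fpts(p,O[name]+[x[0],x[1],z0]))
    s=least_squares(f,x0,loss='soft_l1',diff_step=1e-4); print(name,s.x.round(4),f(s.x).round(1))
    if pic:
        im=cv2.cvtColor(p['frame'],cv2.COLOR_RGB2BGR)
        for a_ in fpts(p,O[name]+[*s.x,z0]): cv2.circle(im,tuple(int(round(v)) for v in a_),0,(0,255,0),-1)
        cv2.imwrite('pics/'+pic,im)
    return s.x
E
python3 - <<'E'
from meas import *
p=grab('wrist'); x=wfit(p,'lid',(.325,-.291),0,'w3.png')
plan(*x,.03,np.pi/2-.170)
E
```

```text
lid [ 0.3267 -0.2947] [-0.2 -1.2  0.2  1.8]
shift [-0.023 -0.031  0.927] turn 0.0004 | tcp [ 0.3241 -0.2896  0.1691] yawdeg 80.4 t 9.22 w 1.001 F [-0.5  0.   0.7] g 0.0
```

View pics/w3.png

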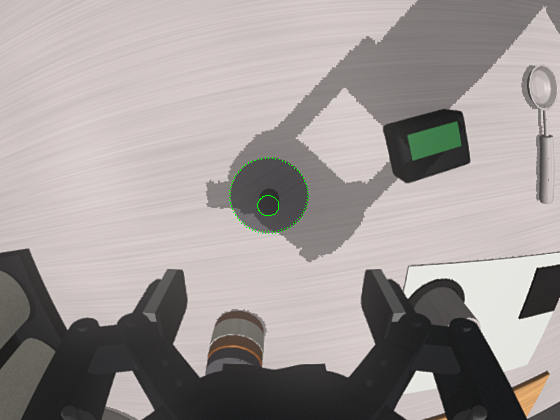

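The lid is at about (268,195), matching its outline, with the knob at (268,205). I'll grip the knob.

Call:
arm_command([
  [0.2, [-0.01, -0.02, 0.2], 0],
  [0.0, [-0.02, -0.03, 0.45], 0],
  [-0.2, [-0.02, -0.03, 0.65], 0],
  [-0.2, [-0.02, -0.03, 0.8], 0],
  [-0.2, [-0.02, -0.03, 0.88], 0],
  [-0.2, [-0.02, -0.03, 0.9], 0],
  [-0.2, [-0.02, -0.03, 0.9], 0],
  [-0.2, [-0.02, -0.03, 0.9], 0],
])

```text
time: 9.88
tool_pos: [0.3262, -0.2958, 0.0352]
tool_rot: [0.0, 0.084, 0.996, -0.0]
contact_force: [0.4, -0.7, 0.8]
gripper_width: 0.4
grasp_force: 0.0
```

Call:
arm_command([
  [-0.4, [0, 0, 0], 0],
  [-1, [0, 0, 0], 0],
  [-1, [0, 0, 0], 0],
  [-1, [0, 0, 0], 0],
  [-1, [0, 0, 0], 0],
  [-1, [0, 0, 0], 0],
  [-1, [0, 0, 0], 0],
])

```text
time: 10.47
tool_pos: [0.3264, -0.2965, 0.0361]
tool_rot: [0.001, 0.085, 0.996, -0.001]
contact_force: [-0.4, 0.3, 7.5]
gripper_width: 0.181
grasp_force: 58.8
```

Run:
```python
from meas import *
m=(.508,-.027,-.170)
plan(*matxf(m,[[0,-.1,.15]])[0],np.pi/2-.170)
```

```text
shift [-0.891  1.308 -0.759] turn 0.0 | tcp [ 0.3264 -0.2965  0.0361] yawdeg 80.26 t 10.47 w 0.181 F [-0.4  0.3  7.5] g 58.8
```

Call:
arm_command([
  [-1, [0, 0, -0.1], 0],
  [-1, [0, 0, -0.3], 0],
  [-1, [0, 0.1, -0.55], 0],
  [-1, [-0.1, 0.3, -0.75], 0],
  [-1, [-0.25, 0.5, -0.75], 0],
  [-1, [-0.35, 0.6, -0.75], 0],
  [-1, [-0.4, 0.65, -0.75], 0],
  [-1, [-0.4, 0.65, -0.75], 0],
  [-1, [-0.4, 0.65, -0.75], 0],
])

```text
time: 11.22
tool_pos: [0.4006, -0.2094, 0.1462]
tool_rot: [-0.001, 0.084, 0.996, 0.0]
contact_force: [-0.1, -0.0, -1.3]
gripper_width: 0.179
grasp_force: 58.8
```

Run:
```python
from meas import *
m=(.508,-.027,-.170)
plan(*matxf(m,[[0,-.1,.15]])[0],np.pi/2-.170)
p=grab('wrist'); x=wfit(p,'pot',(.491,-.1256),.007)
s=manip.state(); im=cv2.cvtColor(p['frame'],cv2.COLOR_RGB2BGR)
R=matxf(m,ring(.042,.007)+[0,-.1,0])
for col,X in (((0,0,255),R),((0,255,0),O['pot']+[*x,.007]),((255,0,0),O['lid']+np.r_[s['tool_pos'][:2],s['tool_pos'][2]-.0361])):
    for a_ in fpts(p,X): cv2.circle(im,tuple(int(round(v)) for v in a_),0,col,-1)
cv2.imwrite('pics/w4.png',im)
```

```text
shift [-0.501  0.652 -0.026] turn 0.0002 | tcp [ 0.4006 -0.2094  0.1462] yawdeg 80.32 t 11.22 w 0.179 F [-0.1 -0.  -1.3] g 58.8
pot [ 0.4913 -0.125 ] [-0.2 -1.4  0.3  9.8]
```

View pics/w4.png

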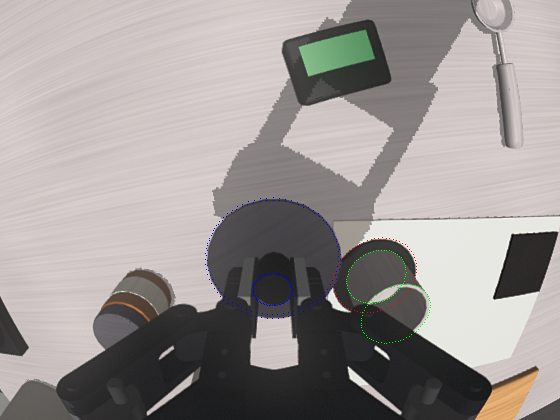

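The lid hangs centred in the grip at (273,255), and the pot stands on the round pad at (383,290), on the pad's centre.

Call:
arm_command([
  [-1, [-0.1, 0.15, -0.03], 0],
  [-1, [-0.25, 0.32, -0.03], 0],
  [-1, [-0.38, 0.5, -0.03], 0],
  [-1, [-0.47, 0.6, -0.03], 0],
  [-1, [-0.5, 0.65, -0.03], 0],
  [-1, [-0.5, 0.65, -0.03], 0],
  [-1, [-0.5, 0.65, -0.03], 0],
  [-1, [-0.5, 0.65, -0.03], 0],
])

```text
time: 11.98
tool_pos: [0.4904, -0.1271, 0.1509]
tool_rot: [-0.001, 0.086, 0.996, -0.0]
contact_force: [-0.8, 0.6, -0.8]
gripper_width: 0.179
grasp_force: 58.9
```

Run:
```python
from meas import *
plan(.4912,-.1255,.1035,np.pi/2-.170)
```

```text
shift [-0.004  0.011  0.316] turn -0.0002 | tcp [ 0.4904 -0.1271  0.1509] yawdeg 80.18 t 11.98 w 0.179 F [-0.8  0.6 -0.8] g 58.9
```

Call:
arm_command([
  [-1, [0, 0.01, 0.08], 0],
  [-1, [0, 0.01, 0.16], 0],
  [-1, [0, 0.01, 0.22], 0],
  [-1, [0, 0.01, 0.26], 0],
  [-1, [0, 0.01, 0.28], 0],
  [-1, [0, 0.01, 0.29], 0],
  [-1, [0, 0.01, 0.3], 0],
  [-1, [0, 0.01, 0.3], 0],
])

```text
time: 12.65
tool_pos: [0.4919, -0.1247, 0.1064]
tool_rot: [0.0, 0.085, 0.996, -0.0]
contact_force: [-0.5, 0.1, -0.6]
gripper_width: 0.179
grasp_force: 58.9
```

Run:
```python
from meas import *
plan(.4912,-.1255,.1035,np.pi/2-.170)
```

```text
shift [ 0.003 -0.006  0.019] turn 0.0 | tcp [ 0.4919 -0.1247  0.1064] yawdeg 80.27 t 12.65 w 0.179 F [-0.5  0.1 -0.6] g 58.9
```

Call:
arm_command([
  [-1, [0, 0, 0.01], 0],
  [-1, [0, 0, 0.015], 0],
  [-1, [0, 0, 0.02], 0],
  [-1, [0, 0, 0.02], 0],
])

```text
time: 12.98
tool_pos: [0.4918, -0.1246, 0.1033]
tool_rot: [0.0, 0.085, 0.996, -0.0]
contact_force: [0.5, 0.6, -0.6]
gripper_width: 0.179
grasp_force: 58.7
```

Call:
arm_command([
  [-1, [0, 0, 0.0], 0],
  [-0.5, [0, 0, 0], 0],
  [-0.2, [0, 0, 0], 0],
  [0.2, [0, 0, 0], 0],
  [0.2, [0, 0, 0], 0],
  [0.2, [0, 0, -0.15], 0],
  [0.2, [0, 0, -0.35], 0],
  [0.5, [0, 0, -0.55], 0],
  [1, [0, 0, -0.6], 0],
  [1, [0, 0, -0.6], 0],
  [1, [0, 0, -0.6], 0],
])

```text
time: 13.9
tool_pos: [0.4917, -0.1246, 0.1931]
tool_rot: [0.0, 0.085, 0.996, -0.0]
contact_force: [-0.1, -0.4, -0.6]
gripper_width: 0.998
grasp_force: 0.0
```

Run:
```python
from meas import *
plan(.48,.381,.21,np.pi/2-.170)
```

```text
shift [ 0.647  3.309 -0.113] turn 0.0 | tcp [ 0.4917 -0.1246  0.1931] yawdeg 80.27 t 13.9 w 0.998 F [-0.1 -0.4 -0.6] g 0.0
```

Call:
arm_command([
  [1, [0.04, 0.2, -0.1], 0],
  [1, [0.1, 0.5, -0.13], 0],
  [1, [0.18, 0.9, -0.13], 0],
  [1, [0.18, 0.9, -0.13], 0],
  [1, [0.18, 0.9, -0.13], 0],
])

```text
time: 14.32
tool_pos: [0.4863, 0.0168, 0.2101]
tool_rot: [-0.002, 0.082, 0.997, 0.001]
contact_force: [-0.8, -0.9, -0.3]
gripper_width: 0.998
grasp_force: 0.0
```

Call:
arm_command([
  [1, [0.06, 0.28, 0], 0],
  [1, [0.12, 0.56, 0], 0],
  [1, [0.18, 0.9, 0], 0],
  [1, [0.18, 0.9, 0], 0],
  [1, [0.18, 0.9, 0], 0],
])

```text
time: 14.73
tool_pos: [0.4828, 0.1528, 0.2103]
tool_rot: [-0.002, 0.083, 0.997, -0.0]
contact_force: [-0.2, 0.9, -0.6]
gripper_width: 1.002
grasp_force: 0.0
```

Call:
arm_command([
  [1, [0.06, 0.28, 0], 0],
  [1, [0.12, 0.56, 0], 0],
  [1, [0.15, 0.75, 0], 0],
  [1, [0.15, 0.75, 0], 0],
  [1, [0.15, 0.75, 0], 0],
])

```text
time: 15.15
tool_pos: [0.4805, 0.265, 0.2108]
tool_rot: [-0.001, 0.084, 0.996, -0.001]
contact_force: [-0.4, 0.1, 0.4]
gripper_width: 1.002
grasp_force: 0.0
```

Call:
arm_command([
  [1, [0.06, 0.28, 0], 0],
  [1, [0.12, 0.56, 0], 0],
  [1, [0.15, 0.75, 0], 0],
  [1, [0.15, 0.75, 0], 0],
  [1, [0.15, 0.75, 0], 0],
  [1, [0.15, 0.75, 0], 0],
  [1, [0.15, 0.75, 0], 0],
])

```text
time: 15.73
tool_pos: [0.4782, 0.378, 0.2122]
tool_rot: [-0.0, 0.086, 0.996, -0.001]
contact_force: [-0.2, -0.7, -0.4]
gripper_width: 1.003
grasp_force: 0.0
```

Run:
```python
from meas import *
p=grab('wrist'); x=wfit(p,'bottle',(.48,.381),0,'w5.png')
plan(*x,.092,np.pi/2-.170)
```

```text
bottle [0.4835 0.3795] [-1.1  2.8  1.1 -1.1]
shift [-0.034  0.014  0.804] turn -0.0003 | tcp [0.4782 0.3784 0.2126] yawdeg 80.15 t 15.83 w 1.0 F [ 0.2  0.7 -0.7] g 0.0
```

View pics/w5.png

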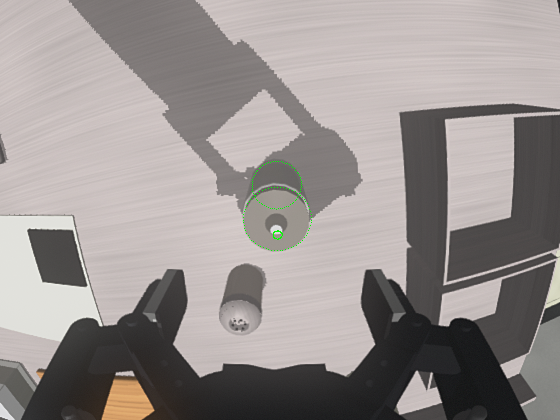

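The bottle shows at (277,215). The nozzle, at (276,231), sits about 5 px nearer the robot than its projection, so I take x ≈ 0.481.

Call:
arm_command([
  [1, [-0.02, 0.01, 0.2], 0],
  [1, [-0.02, 0.01, 0.45], 0],
  [1, [-0.02, 0.01, 0.65], 0],
  [1, [-0.02, 0.01, 0.75], 0],
  [1, [-0.02, 0.01, 0.8], 0],
  [1, [-0.02, 0.01, 0.8], 0],
  [1, [-0.02, 0.01, 0.8], 0],
])

```text
time: 16.42
tool_pos: [0.4817, 0.3808, 0.0937]
tool_rot: [0.0, 0.085, 0.996, 0.0]
contact_force: [0.8, 1.1, 0.4]
gripper_width: 1.003
grasp_force: 0.0
```

Call:
arm_command([
  [0.4, [0, 0, 0], 0],
  [-1, [0, 0, 0], 0],
  [-1, [0, 0, 0], 0],
  [-1, [0, 0, 0], 0],
  [-1, [0, 0, 0], 0],
  [-1, [0, 0, 0], 0],
  [-1, [0, 0, 0], 0],
])

```text
time: 17.0
tool_pos: [0.4821, 0.3813, 0.0951]
tool_rot: [0.001, 0.085, 0.996, 0.0]
contact_force: [-1.0, -2.0, 5.9]
gripper_width: 0.598
grasp_force: 61.9
```

Run:
```python
from meas import *
plan(*matxf((.508,-.027,-.170),[[0,.1,.16]])[0],np.pi/2-.170)
```

```text
shift [-0.631 -1.987 -0.434] turn 0.0001 | tcp [0.4821 0.3813 0.0951] yawdeg 80.28 t 17.0 w 0.598 F [-1.  -2.   5.9] g 61.9
```

Call:
arm_command([
  [-1, [0, 0, -0.1], 0],
  [-1, [0, 0, -0.25], 0],
  [-1, [0, -0.1, -0.4], 0],
  [-1, [-0.05, -0.3, -0.43], 0],
  [-1, [-0.12, -0.5, -0.43], 0],
  [-1, [-0.2, -0.7, -0.43], 0],
  [-1, [-0.28, -0.85, -0.43], 0],
  [-1, [-0.3, -0.9, -0.43], 0],
  [-1, [-0.3, -0.9, -0.43], 0],
])

```text
time: 17.75
tool_pos: [0.5028, 0.2388, 0.1572]
tool_rot: [-0.0, 0.086, 0.996, -0.0]
contact_force: [-0.3, -0.4, -2.7]
gripper_width: 0.592
grasp_force: 62.8
```

Call:
arm_command([
  [-1, [-0.05, -0.15, 0], 0],
  [-1, [-0.12, -0.35, 0], 0],
  [-1, [-0.15, -0.5, 0], 0],
  [-1, [-0.15, -0.55, 0], 0],
  [-1, [-0.15, -0.55, 0], 0],
  [-1, [-0.15, -0.55, 0], 0],
  [-1, [-0.15, -0.55, 0], 0],
])

```text
time: 18.33
tool_pos: [0.5106, 0.1566, 0.1573]
tool_rot: [-0.0, 0.084, 0.996, 0.0]
contact_force: [-0.1, -0.4, -2.1]
gripper_width: 0.588
grasp_force: 63.2
```

Run:
```python
from meas import *
m=(.508,-.027,-.170)
plan(*matxf(m,[[0,.1,.16]])[0],np.pi/2-.170)
p=grab('wrist'); s=manip.state(); im=cv2.cvtColor(p['frame'],cv2.COLOR_RGB2BGR)
sq=[[x,y+.1,.007] for x in (-.041,.041) for y in (-.041,.041)]
pot=matxf(m,[[0,-.1,.007]])[0]
try:
  b=np.array(manip.search_frame(p,'lid')[0]['extent']);u=fpts(p,O['lid']+pot+[0,0,.06]);print('lid',b,u.min(0),u.max(0))
except Exception as e: print(e)
for col,X in (((0,0,255),matxf(m,sq)),((0,255,0),O['lid']+pot+[0,0,.06]),((255,0,0),O['bottle']+np.r_[s['tool_pos'][:2],s['tool_pos'][2]-.0951])):
    for a_ in fpts(p,X): cv2.circle(im,tuple(int(round(v)) for v in a_),0 if len(X)>4 else 2,col,-1)
cv2.imwrite('pics/w6.png',im)
```

```text
shift [-0.189 -0.543 -0.019] turn 0.0002 | tcp [0.5106 0.1566 0.1573] yawdeg 80.34 t 18.33 w 0.588 F [-0.1 -0.4 -2.1] g 63.2
lid [  0.  226.5  16.  281. ] [-34.26652675 212.08778151] [ 13.96306394 279.96234268]
```

View pics/w6.png

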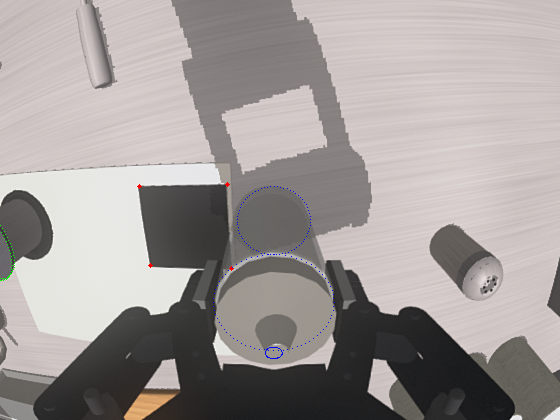

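Square pad corners match at (139,186) and (228,184), and the bottle is centred in the grip. The dark disc at the far left (25,225) needs checking before I go on.

Run:
```python
from meas import *
m=(.508,-.027,-.170)
p=grab('wrist'); 
for n,X in (('pad',matxf(m,ring(.042,.007)+[0,-.1,0])),('pot',O['pot']+matxf(m,[[0,-.1,.007]])[0])):
    u=fpts(p,X);print(n,u.min(0),u.max(0))
s=grab('scene'); im=cv2.cvtColor(s['frame'],cv2.COLOR_RGB2BGR)
for X in (O['pot']+matxf(m,[[0,-.1,.007]])[0],O['lid']+matxf(m,[[0,-.1,.067]])[0]):
    for a_ in pts(s,X): cv2.circle(im,tuple(int(round(v)) for v in a_),0,(0,255,0),-1)
cv2.imwrite('pics/s7.png',cv2.resize(im[130:270,130:330],(800,560),interpolation=cv2.INTER_NEAREST))
```

```text
pad [ -0.26768808 188.20710947] [ 51.1945873  257.48254899]
pot [-28.28352727 198.65912906] [ 43.03890902 272.79066064]
```

View pics/s7.png

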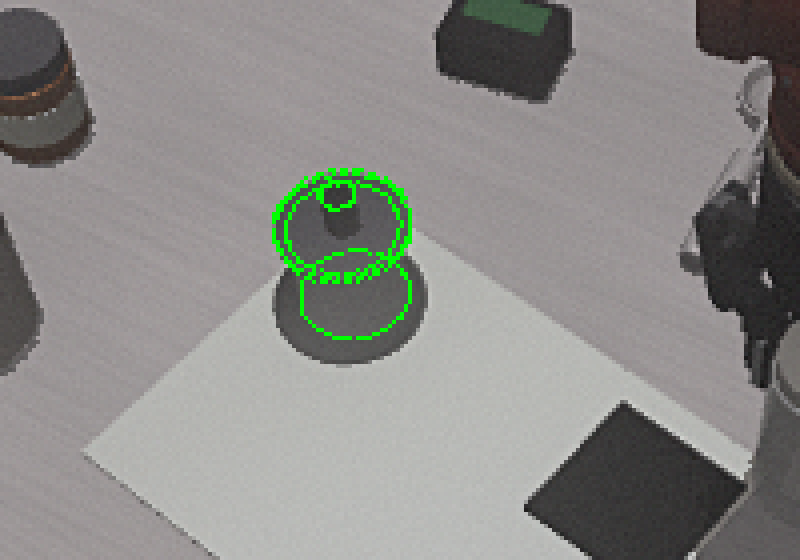

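The lid is centred on the pot: its outline matches, with the knob at (338,200). The dark disc was just the pad. Next I place the bottle.

Call:
arm_command([
  [-1, [-0.05, -0.15, 0], 0],
  [-1, [-0.1, -0.33, 0], 0],
  [-1, [-0.16, -0.46, 0.08], 0],
  [-1, [-0.19, -0.54, 0.16], 0],
  [-1, [-0.19, -0.54, 0.24], 0],
  [-1, [-0.19, -0.54, 0.28], 0],
  [-1, [-0.19, -0.54, 0.28], 0],
  [-1, [-0.19, -0.54, 0.28], 0],
  [-1, [-0.19, -0.54, 0.28], 0],
])

```text
time: 19.28
tool_pos: [0.5253, 0.0714, 0.1156]
tool_rot: [0.0, 0.084, 0.996, 0.0]
contact_force: [0.2, -0.1, -2.3]
gripper_width: 0.591
grasp_force: 63.4
```

Run:
```python
from meas import *
plan(*matxf((.508,-.027,-.170),[[0.0005,.1,.1024]])[0],np.pi/2-.170)
```

```text
shift [-0.     0.001  0.088] turn 0.0002 | tcp [0.5253 0.0714 0.1156] yawdeg 80.34 t 19.28 w 0.591 F [ 0.2 -0.1 -2.3] g 63.4
```

Call:
arm_command([
  [-1, [0, 0, 0.04], 0],
  [-1, [0, 0, 0.07], 0],
  [-1, [0, 0, 0.09], 0],
  [-1, [0, 0, 0.09], 0],
  [-1, [0, 0, 0.09], 0],
])

```text
time: 19.7
tool_pos: [0.5255, 0.0707, 0.1021]
tool_rot: [0.0, 0.085, 0.996, 0.0]
contact_force: [0.6, -0.3, 0.8]
gripper_width: 0.591
grasp_force: 63.2
```

Call:
arm_command([
  [0.4, [0, 0, 0.0], 0],
  [1, [0, 0, 0], 0],
  [1, [0, 0, 0], 0],
  [1, [0, 0, 0], 0],
  [1, [0, 0, 0], 0],
  [1, [0, 0, -0.15], 0],
  [1, [0, 0, -0.4], 0],
  [1, [0, 0, -0.65], 0],
  [1, [0, 0, -0.75], 0],
  [1, [0, 0, -0.75], 0],
  [1, [0, 0, -0.75], 0],
])

```text
time: 20.62
tool_pos: [0.5258, 0.0705, 0.2155]
tool_rot: [0.001, 0.085, 0.996, 0.0]
contact_force: [-0.6, 0.4, 0.1]
gripper_width: 1.001
grasp_force: 0.0
```

Run:
```python
from meas import *
plan(.5847,.3242,.17,np.pi/2-.170)
p=grab('wrist'); wfit(p,'bottle',(.525,.0715),.007); print(matxf((.508,-.027,-.170),[[0,.1,0]]))
```

```text
shift [-0.1    1.733  0.305] turn 0.0 | tcp [0.5258 0.0705 0.2155] yawdeg 80.27 t 20.62 w 1.001 F [-0.6  0.4  0.1] g 0.0
bottle [0.5277 0.0671] [-1.5  1.2  1.4 -0.7]
[[0.52491823 0.07155848 0.        ]]
```

Run:
```python
from meas import *
print(manip.state()['joint_pos'].round(2))
```

```text
[-0.01 -0.15  1.88 -0.    1.41 -1.41]
```

Call:
arm_command([
  [1, [-0.01, 0.2, 0], 0],
  [1, [-0.03, 0.5, 0], 0],
  [1, [-0.05, 0.85, 0], 0],
  [1, [-0.05, 0.85, 0], 0],
  [1, [-0.05, 0.85, 0], 0],
])

```text
time: 21.13
tool_pos: [0.5532, 0.1974, 0.2117]
tool_rot: [-0.002, 0.083, 0.997, -0.0]
contact_force: [-0.3, -0.1, 0.6]
gripper_width: 0.999
grasp_force: 0.0
```

Call:
arm_command([
  [1, [-0.02, 0.25, 0.1], 0],
  [1, [-0.04, 0.5, 0.2], 0],
  [1, [-0.05, 0.88, 0.3], 0],
  [1, [-0.05, 0.88, 0.3], 0],
  [1, [-0.05, 0.88, 0.3], 0],
  [1, [-0.05, 0.88, 0.3], 0],
  [1, [-0.05, 0.88, 0.3], 0],
])

```text
time: 21.72
tool_pos: [0.5836, 0.3221, 0.1685]
tool_rot: [-0.001, 0.085, 0.996, -0.001]
contact_force: [-0.0, -0.4, -0.5]
gripper_width: 1.0
grasp_force: 0.0
```

Run:
```python
from meas import *
p=grab('wrist'); x=wfit(p,'shaker',(.585,.324),0,'w8.png')
plan(*x,.05,-.170); print(manip.state()['joint_pos'].round(2))
```

```text
shaker [0.592  0.3244] [ 1.2  3.7 -1.3 -2.9]
shift [-0.05   0.024  0.797] turn 0.2498 | tcp [0.584  0.3221 0.1695] yawdeg 80.17 t 21.82 w 1.002 F [0.3 0.3 0.6] g 0.0
[ 0.39  0.21  1.59 -0.    1.34 -1.01]
```

View pics/w8.png

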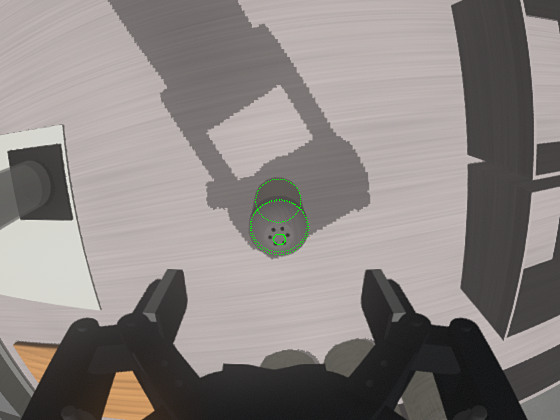

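The shaker is at (279,225). Its holed top, at (278,232), sits a few px nearer the robot than predicted, so I take x ≈ 0.587, y ≈ 0.324. I'll turn a quarter so the fingers close along mat x.

Call:
arm_command([
  [1, [-0.02, 0.02, 0], 0.1],
  [1, [-0.02, 0.02, 0], 0.2],
  [1, [-0.02, 0.02, 0], 0.25],
  [1, [-0.02, 0.02, 0], 0.25],
  [1, [-0.02, 0.02, 0], 0.25],
  [1, [-0.02, 0.02, 0], 0.25],
  [1, [-0.02, 0.02, 0], 0.25],
  [1, [-0.02, 0.02, 0], 0.25],
  [1, [-0.02, 0.02, 0], 0.25],
  [1, [-0.02, 0.02, 0], 0.25],
  [1, [-0.02, 0.02, 0], 0.25],
  [1, [-0.02, 0.02, 0], 0.25],
  [1, [-0.02, 0.02, 0], 0.25],
  [1, [-0.02, 0.02, 0], 0.25],
  [1, [-0.02, 0.02, 0], 0.25],
  [1, [-0.02, 0.02, 0], 0.25],
])

```text
time: 23.15
tool_pos: [0.5875, 0.3255, 0.1697]
tool_rot: [0.0, 0.764, 0.645, 0.0]
contact_force: [0.3, 0.9, -0.0]
gripper_width: 1.0
grasp_force: 0.0
```

Run:
```python
from meas import *
p=grab('wrist'); x=wfit(p,'shaker',(.587,.324),0)
plan(.587,.3243,.05,-.170)
```

```text
shaker [0.5876 0.3248] [ 0.4  0.6 -0.4 -0.5]
shift [-0.011 -0.001  0.797] turn 0.0001 | tcp [0.5874 0.3259 0.1695] yawdeg -9.7 t 23.25 w 1.005 F [ 0.4 -0.6 -0.1] g 0.0
```

Call:
arm_command([
  [1, [-0.01, 0, 0.2], 0],
  [1, [-0.01, 0, 0.45], 0],
  [0.5, [-0.01, 0, 0.65], 0],
  [0.4, [-0.01, 0, 0.75], 0],
  [0.4, [-0.01, 0, 0.8], 0],
  [0.4, [-0.01, 0, 0.8], 0],
  [0.4, [-0.01, 0, 0.8], 0],
])

```text
time: 23.83
tool_pos: [0.588, 0.3252, 0.0507]
tool_rot: [0.0, 0.764, 0.645, 0.001]
contact_force: [0.4, -0.1, 0.0]
gripper_width: 0.7
grasp_force: 0.0
```

Call:
arm_command([
  [-1, [0, 0, 0], 0],
  [-1, [0, 0, 0], 0],
  [-1, [0, 0, 0], 0],
  [-1, [0, 0, 0], 0],
  [-1, [0, 0, 0], 0],
  [-1, [0, 0, 0], 0],
])

```text
time: 24.33
tool_pos: [0.5891, 0.3255, 0.0524]
tool_rot: [0.001, 0.765, 0.645, 0.003]
contact_force: [1.3, 0.1, 6.1]
gripper_width: 0.483
grasp_force: 60.6
```

Run:
```python
from meas import *
plan(*matxf((.508,-.027,-.170),[[0,0,.16]])[0],-.170)
```

```text
shift [-2.406 -0.132 -0.725] turn 0.0 | tcp [0.5891 0.3255 0.0524] yawdeg -9.74 t 24.33 w 0.483 F [1.3 0.1 6.1] g 60.6
```

Call:
arm_command([
  [-1, [0, 0, -0.1], 0],
  [-1, [0, 0, -0.3], 0],
  [-1, [0, 0, -0.55], 0],
  [-1, [-0.1, 0, -0.8], 0],
  [-1, [-0.25, -0.02, -0.95], 0],
  [-1, [-0.4, -0.04, -1.0], 0],
  [-1, [-0.5, -0.04, -1.0], 0],
  [-1, [-0.5, -0.04, -1.0], 0],
])

```text
time: 25.0
tool_pos: [0.5679, 0.2496, 0.1998]
tool_rot: [0.0, 0.765, 0.644, -0.0]
contact_force: [1.0, -0.4, -2.0]
gripper_width: 0.481
grasp_force: 60.8
```

Call:
arm_command([
  [-1, [-0.15, 0, -0.1], 0],
  [-1, [-0.35, -0.02, -0.2], 0],
  [-1, [-0.6, -0.04, -0.2], 0],
  [-1, [-0.8, -0.04, -0.2], 0],
  [-1, [-0.9, -0.04, -0.2], 0],
  [-1, [-0.9, -0.04, -0.2], 0],
])

```text
time: 25.5
tool_pos: [0.5385, 0.1176, 0.2273]
tool_rot: [-0.001, 0.766, 0.643, -0.002]
contact_force: [0.2, 0.8, -1.9]
gripper_width: 0.486
grasp_force: 60.8
```

Call:
arm_command([
  [-1, [-0.2, 0, 0], 0],
  [-1, [-0.4, -0.02, 0], 0],
  [-1, [-0.65, -0.04, 0], 0],
  [-1, [-0.85, -0.05, 0], 0],
  [-1, [-0.95, -0.05, 0], 0],
  [-1, [-1.0, -0.05, 0], 0],
  [-1, [-1.0, -0.05, 0], 0],
  [-1, [-1.0, -0.05, 0], 0],
])

```text
time: 26.17
tool_pos: [0.507, -0.0259, 0.2285]
tool_rot: [-0.001, 0.764, 0.645, -0.0]
contact_force: [-0.0, 0.1, -0.8]
gripper_width: 0.483
grasp_force: 60.8
```

Run:
```python
from meas import *
m=(.508,-.027,-.170)
plan(*matxf(m,[[0,0,.0554]])[0],-.170)
p=grab('wrist'); s=manip.state(); im=cv2.cvtColor(p['frame'],cv2.COLOR_RGB2BGR)
sq=[[x,y+.1,.007] for x in (-.041,.041) for y in (-.041,.041)]
wfit(p,'bottle',(.525,.0715),.007)
for col,X in (((0,0,255),matxf(m,sq)),((0,0,255),matxf(m,ring(.042,.007)+[0,-.1,0])),((0,255,0),O['bottle']+matxf(m,[[0,.1,.007]])[0]),((0,255,0),O['lid']+matxf(m,[[0,-.1,.067]])[0]),((255,0,0),O['shaker']+np.r_[s['tool_pos'][:2],s['tool_pos'][2]-.0524])):
    for a_ in fpts(p,X): cv2.circle(im,tuple(int(round(v)) for v in a_),0 if len(X)>4 else 2,col,-1)
cv2.imwrite('pics/w9.png',im)
```

```text
shift [-0.008  0.009  1.154] turn 0.0001 | tcp [ 0.507  -0.0259  0.2285] yawdeg -9.71 t 26.17 w 0.483 F [-0.   0.1 -0.8] g 60.8
bottle [0.523  0.0684] [-1.3 -0.8  1.3  0.8]
```

View pics/w9.png

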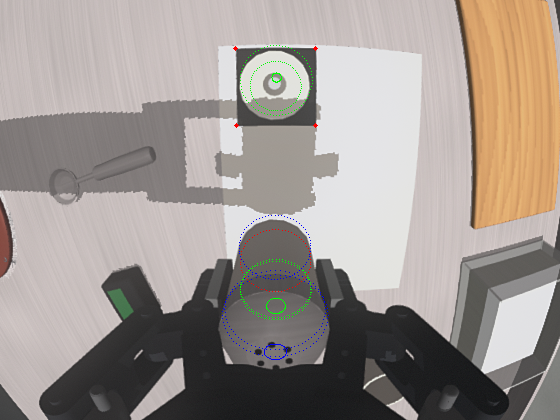

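The bottle is on the square pad at (275,85) and looks about 3 mm off centre towards the middle of the mat. The shaker is centred in the grip, with its hole plate at (275,355). I'll lower it.

Call:
arm_command([
  [-1, [-0.01, 0.01, 0.15], 0],
  [-1, [-0.01, 0.01, 0.35], 0],
  [-1, [-0.01, 0.01, 0.55], 0],
  [-1, [-0.01, 0.01, 0.75], 0],
  [-1, [-0.01, 0.01, 0.9], 0],
  [-1, [-0.01, 0.01, 0.98], 0],
  [-1, [-0.01, 0.01, 1.0], 0],
  [-1, [-0.01, 0.01, 1.0], 0],
  [-1, [-0.01, 0.01, 1.0], 0],
])

```text
time: 27.02
tool_pos: [0.5095, -0.0284, 0.0809]
tool_rot: [0.001, 0.764, 0.645, 0.001]
contact_force: [0.9, -0.7, -1.1]
gripper_width: 0.481
grasp_force: 60.9
```

Run:
```python
from meas import *
plan(*matxf((.508,-.027,-.170),[[0,0,.0556]])[0],-.170)
```

```text
shift [ 0.007 -0.012  0.169] turn 0.0001 | tcp [ 0.5095 -0.0284  0.0809] yawdeg -9.7 t 27.02 w 0.481 F [ 0.9 -0.7 -1.1] g 60.9
```

Call:
arm_command([
  [-1, [0.01, -0.01, 0.06], 0],
  [-1, [0.01, -0.01, 0.11], 0],
  [-1, [0.01, -0.01, 0.15], 0],
  [-1, [0.01, -0.01, 0.165], 0],
  [-1, [0.01, -0.01, 0.17], 0],
  [-1, [0.01, -0.01, 0.17], 0],
  [-1, [0.01, -0.01, 0.17], 0],
])

```text
time: 27.6
tool_pos: [0.507, -0.0268, 0.0552]
tool_rot: [-0.001, 0.765, 0.645, -0.001]
contact_force: [-6.0, 1.3, 10.1]
gripper_width: 0.478
grasp_force: 61.6
```

Call:
arm_command([
  [0.2, [0, 0, 0.0], 0],
  [0.6, [0, 0, 0], 0],
  [0.6, [0, 0, 0], 0],
  [0.6, [0, 0, 0], 0],
  [0.6, [0, 0, -0.15], 0],
  [0.6, [0, 0, -0.4], 0],
  [0.6, [0, 0, -0.65], 0],
  [1, [0, 0, -0.9], 0],
  [1, [0, 0, -1.0], 0],
  [1, [0, 0, -1.0], 0],
  [1, [0, 0, -1.0], 0],
])

```text
time: 28.52
tool_pos: [0.5075, -0.0269, 0.2048]
tool_rot: [0.001, 0.765, 0.645, 0.001]
contact_force: [-0.9, -0.0, -0.6]
gripper_width: 0.997
grasp_force: 0.0
```

Run:
```python
from meas import *
m=(.508,-.027,-.170)
plan(.47,-.352,.2,-.170)
p=grab('wrist'); 
for n,x0 in (('bottle',(.525,.0715)),('shaker',(.508,-.027))):
    z={'bottle':.007,'shaker':.003}[n]
    x=wfit(p,n,x0,z); d=np.array(x)-m[:2]; c,s=np.cos(-.17),np.sin(-.17); print('mat',(c*d[0]+s*d[1]).round(4),(-s*d[0]+c*d[1]).round(4))
```

```text
shift [-2.178  0.12   0.032] turn 0.0 | tcp [ 0.5075 -0.0269  0.2048] yawdeg -9.74 t 28.52 w 0.997 F [-0.9 -0.  -0.6] g 0.0
bottle [0.5227 0.0682] [-2.2 -0.7  2.2  0.7]
mat -0.0016 0.0964
shaker [ 0.5068 -0.0308] [-0.9  4.6  0.9 -1.6]
mat -0.0006 -0.004
```

Call:
arm_command([
  [1, [-0.2, 0.06, 0], -0.1],
  [1, [-0.4, 0.06, 0], -0.25],
  [1, [-0.6, 0.06, 0], -0.25],
  [1, [-0.8, 0.06, 0], -0.25],
  [1, [-1.0, 0.06, 0], -0.25],
  [1, [-1.0, 0.06, 0], -0.25],
  [1, [-1.0, 0.06, 0], -0.25],
  [1, [-1.0, 0.06, 0], -0.25],
  [1, [-1.0, 0.06, 0], -0.25],
  [1, [-1.0, 0.06, 0], -0.25],
  [1, [-1.0, 0.06, 0], -0.25],
  [1, [-1.0, 0.06, 0], -0.25],
  [1, [-1.0, 0.06, 0], -0.25],
  [1, [-1.0, 0.06, 0], -0.25],
  [1, [-1.0, 0.06, 0], -0.25],
  [1, [-1.0, 0.06, 0], -0.25],
])

```text
time: 30.0
tool_pos: [0.49, -0.1759, 0.2026]
tool_rot: [-0.001, 0.086, 0.996, 0.0]
contact_force: [1.2, -0.2, 0.1]
gripper_width: 1.001
grasp_force: 0.0
```

Call:
arm_command([
  [1, [-0.02, -0.25, 0], 0],
  [1, [-0.04, -0.5, 0], 0],
  [1, [-0.06, -0.9, 0], 0],
  [1, [-0.06, -0.9, 0], 0],
  [1, [-0.06, -0.9, 0], 0],
  [1, [-0.06, -0.9, 0], 0],
])

```text
time: 30.5
tool_pos: [0.4761, -0.3113, 0.2032]
tool_rot: [-0.0, 0.086, 0.996, 0.001]
contact_force: [-0.5, 0.2, -0.3]
gripper_width: 1.004
grasp_force: 0.0
```

Call:
arm_command([
  [1, [0, -0.28, 0.1], 0],
  [1, [0, -0.28, 0.2], 0],
  [1, [0, -0.28, 0.2], 0],
  [1, [0, -0.28, 0.2], 0],
  [1, [0, -0.28, 0.2], 0],
])

```text
time: 30.92
tool_pos: [0.4699, -0.3508, 0.1742]
tool_rot: [0.0, 0.084, 0.996, 0.0]
contact_force: [0.6, 0.3, 0.1]
gripper_width: 0.998
grasp_force: 0.0
```

Run:
```python
from meas import *
p=grab('wrist'); x=wfit(p,'jar',(.47,-.352),0,'w10.png')
plan(*x,.042,np.pi/2-.170)
```

```text
jar [ 0.4752 -0.3548] [-0.3 -1.1  0.3  1. ]
shift [-0.035 -0.017  0.887] turn 0.0002 | tcp [ 0.4702 -0.3513  0.175 ] yawdeg 80.35 t 31.02 w 0.998 F [-0.9 -0.7 -0.4] g 0.0
```

View pics/w10.png

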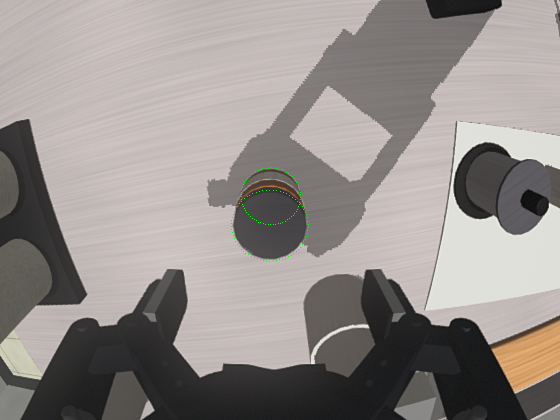

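The jar is at (270,215), matching its outline. The mug, near (340,320), stays about 4 cm clear of the fingers. I'll grip the jar.

Call:
arm_command([
  [1, [-0.03, -0.02, 0.2], 0],
  [1, [-0.03, -0.02, 0.45], 0],
  [1, [-0.03, -0.02, 0.65], 0],
  [1, [-0.03, -0.02, 0.8], 0],
  [1, [-0.03, -0.02, 0.87], 0],
  [1, [-0.03, -0.02, 0.88], 0],
  [1, [-0.03, -0.02, 0.88], 0],
])

```text
time: 31.6
tool_pos: [0.4739, -0.3558, 0.0425]
tool_rot: [0.0, 0.085, 0.996, -0.0]
contact_force: [0.3, -0.2, -0.5]
gripper_width: 0.996
grasp_force: 0.0
```

Call:
arm_command([
  [0.5, [0, 0, 0], 0],
  [-1, [0, 0, 0], 0],
  [-1, [0, 0, 0], 0],
  [-1, [0, 0, 0], 0],
  [-1, [0, 0, 0], 0],
  [-1, [0, 0, 0], 0],
  [-1, [0, 0, 0], 0],
])

```text
time: 32.18
tool_pos: [0.4748, -0.357, 0.0445]
tool_rot: [0.002, 0.085, 0.996, -0.001]
contact_force: [0.5, 1.1, 5.9]
gripper_width: 0.644
grasp_force: 64.0
```

Run:
```python
from meas import *
m=(.508,-.027,-.170)
plan(*matxf(m,[[.094,.1,.15]])[0],np.pi/2-.170)
for n in ('top','scene'):
    p=grab(n)
    for o,t,z in (('bottle',(0,.1),.007),('shaker',(0,0),.003),('pot',(0,-.1),.007),('mug',None,0)):
        d=manip.search_frame(p,o)
        if d and t: 
            u=box(p,O[o]+matxf(m,[[*t,z]])[0]); print(n,o,np.round(d[0]['extent']-u,1),round(d[0]['confidence'],2))
        elif d: print(n,o,np.round(d[0]['extent'],1))
```

```text
shift [-0.475  2.871 -0.707] turn -0.0 | tcp [ 0.4748 -0.357   0.0445] yawdeg 80.26 t 32.18 w 0.644 F [0.5 1.1 5.9] g 64.0
top bottle [2.8 2.7 4.3 1. ] 0.63
top shaker [ 1.7  1.   1.7 -0.4] 0.66
top pot [-91.6 -66.6  12.2  17. ] 0.56
top mug [373.6 126.7 417.5 176.7]
scene bottle [ 0.  -4.8 -3.4 -1.9] 0.6
scene shaker [-0.2 -1.4 -0.6 -0.8] 0.67
scene pot [ 0.3 15.2 -1.5  3.4] 0.75
scene mug [ 93.4 176.3 139.  228.7]
```

Call:
arm_command([
  [-1, [0, 0, -0.1], 0],
  [-1, [0, 0, -0.3], 0],
  [-1, [0, 0, -0.55], 0],
  [-1, [0, 0.05, -0.8], 0],
  [-1, [0, 0.15, -0.95], 0],
  [-1, [0, 0.3, -1.0], 0],
  [-1, [0, 0.4, -1.0], 0],
  [-1, [0, 0.4, -1.0], 0],
])

```text
time: 33.35
tool_pos: [0.4837, -0.2942, 0.1916]
tool_rot: [-0.0, 0.084, 0.997, 0.001]
contact_force: [0.4, -0.3, -3.7]
gripper_width: 0.639
grasp_force: 64.1
```

Call:
arm_command([
  [-1, [0, 0.2, 0], 0],
  [-1, [0, 0.45, 0], 0],
  [-1, [-0.05, 0.7, 0], 0],
  [-1, [-0.1, 0.9, 0], 0],
  [-1, [-0.15, 0.9, 0], 0],
  [-1, [-0.15, 0.9, 0], 0],
])

```text
time: 33.85
tool_pos: [0.5286, -0.1663, 0.1898]
tool_rot: [-0.001, 0.083, 0.997, 0.0]
contact_force: [-0.0, -0.7, -2.8]
gripper_width: 0.643
grasp_force: 64.7
```

Call:
arm_command([
  [-1, [-0.05, 0.2, 0], 0],
  [-1, [-0.1, 0.45, 0], 0],
  [-1, [-0.15, 0.7, 0], 0],
  [-1, [-0.2, 0.9, 0], 0],
  [-1, [-0.2, 0.9, 0], 0],
  [-1, [-0.2, 0.9, 0], 0],
])

```text
time: 34.35
tool_pos: [0.5806, -0.0395, 0.1903]
tool_rot: [-0.001, 0.084, 0.996, -0.0]
contact_force: [-0.1, 0.1, -2.7]
gripper_width: 0.642
grasp_force: 65.0
```

Call:
arm_command([
  [-1, [-0.03, 0.2, 0], 0],
  [-1, [-0.07, 0.45, 0], 0],
  [-1, [-0.1, 0.6, 0], 0],
  [-1, [-0.12, 0.67, 0], 0],
  [-1, [-0.12, 0.67, 0], 0],
  [-1, [-0.12, 0.67, 0], 0],
  [-1, [-0.12, 0.67, 0], 0],
])

```text
time: 34.93
tool_pos: [0.6152, 0.0546, 0.1913]
tool_rot: [-0.001, 0.086, 0.996, -0.001]
contact_force: [0.1, -0.2, -2.5]
gripper_width: 0.641
grasp_force: 65.3
```

Run:
```python
from meas import *
m=(.508,-.027,-.170)
plan(*matxf(m,[[.094,.1,.0477]])[0],np.pi/2-.170)
p=grab('wrist'); s=manip.state(); im=cv2.cvtColor(p['frame'],cv2.COLOR_RGB2BGR)
wfit(p,'bottle',(.525,.0715),.007);wfit(p,'shaker',(.508,-.027),.003)
sq=[[x,y+.1,.007] for x in (-.041,.041) for y in (-.041,.041)]
for col,X in (((0,0,255),matxf(m,sq)),((0,255,0),O['bottle']+matxf(m,[[0,.1,.007]])[0]),((0,255,0),O['shaker']+matxf(m,[[0,0,.003]])[0]),((0,255,0),O['lid']+matxf(m,[[0,-.1,.067]])[0]),((255,0,0),O['jar']+np.r_[s['tool_pos'][:2],s['tool_pos'][2]-.0445])):
    for a_ in fpts(p,X): cv2.circle(im,tuple(int(round(v)) for v in a_),0 if len(X)>4 else 2,col,-1)
cv2.imwrite('pics/w11.png',cv2.resize(im[0:330],(800,471),interpolation=cv2.INTER_NEAREST))
```

```text
shift [-0.015  0.01   0.957] turn -0.0003 | tcp [0.6152 0.0546 0.1913] yawdeg 80.16 t 34.93 w 0.641 F [ 0.1 -0.2 -2.5] g 65.3
bottle [0.5232 0.0682] [-2.1 -0.8  2.   0.8]
shaker [ 0.5048 -0.0314] [ 0.5  2.4 -0.4 -2.5]
```

View pics/w11.png

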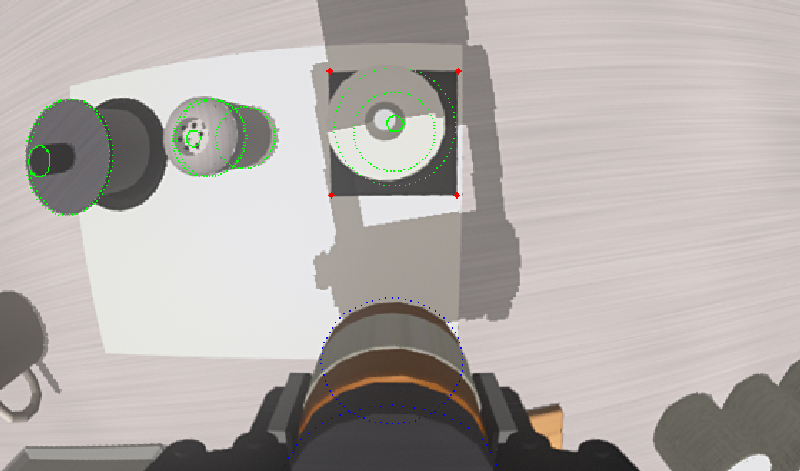

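The bottle sits about 3.5 mm off pad centre (mat ≈ (-0.0015, 0.0965)), still well on the pad. The lid and shaker are good, and the jar is centred in the grip. I'll put the jar straight behind the bottle as it actually stands.

Run:
```python
from meas import *
plan(*matxf((.508,-.027,-.170),[[.0915,.097,.0478]])[0],np.pi/2-.170)
```

```text
shift [ 0.003 -0.013  0.96 ] turn -0.0003 | tcp [0.6154 0.0551 0.1917] yawdeg 80.17 t 35.08 w 0.644 F [-0.9 -0.2 -2. ] g 65.3
```

The wrist camera would hang right above the bottle, so I'll half-turn the tool before lowering.

Call:
arm_command([
  [-1, [0, 0, 0], 0.1],
  [-1, [0, 0, 0], 0.25],
  [-1, [0, 0, 0], 0.25],
  [-1, [0, 0, 0], 0.25],
  [-1, [0, 0, 0], 0.25],
  [-1, [0, 0, 0], 0.25],
  [-1, [0, 0, 0], 0.25],
  [-1, [0, 0, 0], 0.25],
  [-1, [0, 0, 0], 0.25],
  [-1, [0, 0, 0], 0.25],
  [-1, [0, 0, 0], 0.25],
  [-1, [0, 0, 0], 0.25],
  [-1, [0, 0, 0], 0.25],
  [-1, [0, 0, 0], 0.25],
])

```text
time: 36.25
tool_pos: [0.6155, 0.0557, 0.1919]
tool_rot: [0.0, 0.765, 0.644, -0.0]
contact_force: [0.7, -0.2, -2.4]
gripper_width: 0.64
grasp_force: 65.2
```

Call:
arm_command([
  [-1, [0, 0, 0], 0.1],
  [-1, [0, 0, 0], 0.25],
  [-1, [0, 0, 0], 0.25],
  [-1, [0, 0, 0], 0.25],
  [-1, [0, 0, 0], 0.25],
  [-1, [0, 0, 0], 0.25],
  [-1, [0, 0, 0], 0.25],
  [-1, [0, 0, 0], 0.25],
  [-1, [0, 0, 0], 0.25],
  [-1, [0, 0, 0], 0.25],
  [-1, [0, 0, 0], 0.25],
  [-1, [0, 0, 0], 0.25],
  [-1, [0, 0, 0], 0.25],
  [-1, [0, 0, 0], 0.25],
])

```text
time: 37.42
tool_pos: [0.6155, 0.056, 0.1918]
tool_rot: [0.0, 0.996, -0.085, 0.0]
contact_force: [0.5, -0.1, -1.4]
gripper_width: 0.638
grasp_force: 65.2
```

Run:
```python
from meas import *
plan(*matxf((.508,-.027,-.170),[[.0925,.097,.0478]])[0],np.pi/2-.170)
p=grab('wrist'); wfit(p,'bottle',(.525,.0715),.007)
```

```text
shift [0.004 0.02  0.96 ] turn 0.0 | tcp [0.6155 0.056  0.1918] yawdeg -99.72 t 37.42 w 0.638 F [ 0.5 -0.1 -1.4] g 65.2
bottle [ 0.5172 -0.1053] [-1.6 -1.3 22.8 25.8]
```

Call:
arm_command([
  [-1, [0.01, 0.02, 0.15], 0],
  [-1, [0.01, 0.02, 0.35], 0],
  [-1, [0.01, 0.02, 0.55], 0],
  [-1, [0.01, 0.02, 0.7], 0],
  [-1, [0.01, 0.02, 0.8], 0],
  [-1, [0.01, 0.02, 0.86], 0],
  [-1, [0.01, 0.02, 0.9], 0],
  [-1, [0.01, 0.02, 0.9], 0],
  [-1, [0.01, 0.02, 0.9], 0],
])

```text
time: 38.27
tool_pos: [0.6173, 0.0533, 0.0578]
tool_rot: [-0.0, 0.996, -0.085, 0.001]
contact_force: [0.2, 0.8, -2.0]
gripper_width: 0.644
grasp_force: 65.2
```

Run:
```python
from meas import *
plan(*matxf((.508,-.027,-.170),[[.094,.097,.0478]])[0],np.pi/2-.170)
```

```text
shift [-0.001  0.004  0.066] turn 0.0001 | tcp [0.6173 0.0533 0.0578] yawdeg -99.7 t 38.27 w 0.644 F [ 0.2  0.8 -2. ] g 65.2
```

Call:
arm_command([
  [-1, [0, 0, 0.03], 0],
  [-1, [0, 0, 0.05], 0],
  [-1, [0, 0, 0.06], 0],
  [-1, [0, 0, 0.066], 0],
  [-1, [0, 0, 0.066], 0],
  [-1, [0, 0, 0.066], 0],
])

```text
time: 38.77
tool_pos: [0.6169, 0.0533, 0.0475]
tool_rot: [0.0, 0.996, -0.085, 0.0]
contact_force: [-0.7, -0.6, 1.6]
gripper_width: 0.641
grasp_force: 65.9
```

Call:
arm_command([
  [0.5, [0, 0, 0], 0],
  [0.8, [0, 0, 0], 0],
  [0.8, [0, 0, 0], 0],
  [0.8, [0, 0, 0], 0],
  [0.8, [0, 0, 0], 0],
  [0.8, [0, 0, -0.15], 0],
  [0.8, [0, 0, -0.4], 0],
  [0.8, [0, 0, -0.65], 0],
  [1, [0, 0, -0.9], 0],
  [1, [0, 0, -1.0], 0],
  [1, [0, 0, -1.0], 0],
  [1, [0, 0, -1.0], 0],
])

```text
time: 39.77
tool_pos: [0.6172, 0.0533, 0.1983]
tool_rot: [-0.0, 0.996, -0.085, 0.001]
contact_force: [-0.2, 0.6, -0.3]
gripper_width: 1.001
grasp_force: 0.0
```

Call:
arm_command([
  [1, [0.3, 0, -0.2], 0],
  [1, [0.6, 0, -0.4], 0],
  [1, [0.7, 0, -0.4], 0],
  [1, [0.7, 0, -0.4], 0],
  [1, [0.7, 0, -0.4], 0],
  [1, [0.7, 0, -0.4], 0],
])

```text
time: 40.27
tool_pos: [0.7188, 0.0357, 0.2534]
tool_rot: [0.0, 0.996, -0.085, -0.003]
contact_force: [-0.9, 0.3, -0.1]
gripper_width: 1.005
grasp_force: 0.0
```

Run:
```python
from meas import *
m=(.508,-.027,-.170)
plan(.6,0,.2)
p=grab('wrist'); im=cv2.cvtColor(p['frame'],cv2.COLOR_RGB2BGR)
for n,t,z in (('jar',(.0925,.0965),.003),('bottle',(0,.1),.007),('shaker',(0,0),.003),('lid',(0,-.1),.067)):
    X=matxf(m,[[*t,z]])[0]
    try:
        x=wfit(p,n,X[:2],z); d=np.array(x)-m[:2]; c,s=np.cos(-.17),np.sin(-.17); print('mat',(c*d[0]+s*d[1]).round(4),(-s*d[0]+c*d[1]).round(4))
    except Exception as e: print(n,e)
    for a_ in fpts(p,O[n]+X): cv2.circle(im,tuple(int(round(v)) for v in a_),0,(0,255,0),-1)
cv2.imwrite('pics/w12.png',im)
```

```text
shift [-0.739  0.368  0.36 ] turn 0 | tcp [0.7188 0.0357 0.2534] yawdeg -99.74 t 40.27 w 1.005 F [-0.9  0.3 -0.1] g 0.0
jar [0.6185 0.0537] [ 1.2 -1.4 -1.2  1.2]
mat 0.0953 0.0982
bottle [0.52   0.0665] [-3.  -1.4  3.1 14.8]
mat -0.004 0.0942
shaker [ 0.5036 -0.0311] [ 0.6  1.9 -0.6 -4.2]
mat -0.0037 -0.0048
lid [ 0.4827 -0.1601] [-1.4 -1.  18.9 23.2]
mat -0.0024 -0.1355
```

View pics/w12.png

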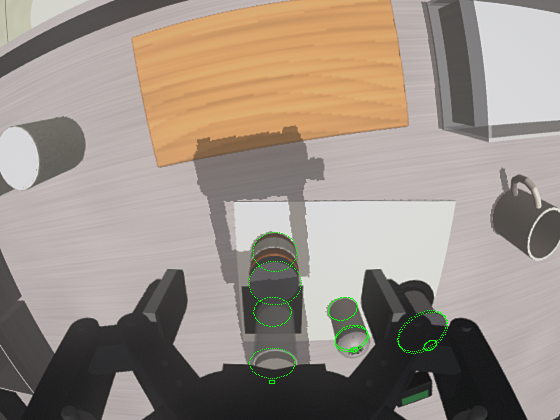

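The jar stands behind the bottle (fitted mat pose (0.095, 0.098), gap about 4.3 cm). Pot with lid, bottle and shaker are in place and the mug is untouched. I'll hand in.

```bash
python3 -c "
from plant import manip
print(manip.job_done())"
```

```text
the job is handed in; nothing more can be done
None
```

I set up the sauce station and handed it in at about 40 s of the 136 s allowed, with every item upright and the mug untouched; the bottle stands about 4 mm off the centre of its pad and the shaker about 4 mm off midway, towards the pot, and I left both as they were.

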